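# Mount the hobby vice head on its tapered dovetail bracket

### The job

Pick up the little blue vice head, set its dovetail foot down at the open end of the grey bench bracket, slide it in between the two rails and push it along until it wedges tight and stays clamped when you let go. Push like a firm thumb, 15 to 20 N: much less leaves it loose, and forcing it with 30 N spoils the dovetail. Leave the two model cars, the pliers and the bottle where they are.

Things in the scene. Friction and masses are not known exactly. Their poses are not given: they have to be found in the camera images.
- vice: Loose vice head, 0.3 to 0.45 kg, standing on its steel dovetail foot. Origin: middle of foot's underside; x = nose, enters first (dark screw knob, x 42-50 mm); z up. Foot x -30..30, 10 high, flanks lean in 20 deg (widest at bottom). Bottom edges: straight flank y=+20; tapered flank y=-20.4 at the rear to -15.6 at the nose. Neck 21 wide, z 10-17; blue block z 17-45; jaws up to z 62.
- grip_block (a point): Centre of the vice's blue block, 31 mm above the foot's underside: 60 long (x) x 32 wide (y) x 28 high. Grip it across its width. Axes as the vice.
- rear_face (a point): Middle of the block's flat rear face, 32 wide, 30 mm behind the vice's origin and 31 mm up: good to push on along +x. Axes as the vice.
- bracket: Grey bench bracket, bolted down. Origin at bench level below the middle of the way; x = direction the vice slides in, y left, z up. Plate x -145..60, y -56..56 mm, top at z 12: the foot slides on it. Two rails, x -55 to 55, tops 14 mm above the plate, with flared guides at the open end; x -145..-73 is bare apron for setting the foot down. Oiled, friction 0.2-0.3; self-holding once wedged.
- way (a point): Point on the plate's top above the bracket's origin (12 mm up), axes as the bracket. The vice wedges parallel to it, level with it in y, its origin anywhere from about 20 mm short to 27 mm beyond this point in x: go by feel. From first pinch to tight (15 to 20 N push) it moves 2 to 6 mm.
- mouth (a point): Point on the plate's top midway between the rails at their open end, 55 mm before way. The foot's nose enters here with 5 to 8 mm of play in all. Guides 11 mm high flare outwards from here at 25 deg, 18 mm back towards the apron, and lead the nose in.
- left_rail (a point): Top of the steel rail, its middle. Rail is straight, along bracket x, y 16 to 36 mm. Undercut inner face leans in 20 deg, at bracket y=+20 at the plate.
- right_strip (a point): Top of the brass strip, its nominal middle (bracket's axes). Undercut alike; inner face at the plate runs from bracket y=-22.3 at x=-55 to -13.7 at x=+55 mm (1 in 12.7). It is really set up to 1.6 mm nearer or farther each time, which is not reported and shifts the wedging point by up to 20 mm. Stiff springs behind it (70 N/mm) let it give 0.3 to 0.6 mm.
- orange_car: Orange model car, 125 x 54 x 37 mm, loose bystander; origin under its middle.
- red_car: Red model car, 125 x 54 x 37 mm, loose bystander; origin under its middle.
- pliers: Blue-handled pliers lying flat, 140 x 68 x 12 mm, loose bystander; origin under the pivot.
- green_bottle: Green glass bottle, 60 mm diameter, 200 mm high, standing, loose bystander; origin under its middle.
Not all that is in view belongs to the job. Several things look just like the vice: the one meant starts nearest to the robot's base. Of the things that look like the bracket, take the one that is farthest from the robot's base at the start.

How it is judged (in metres and radians):
On the way:
1. the vice's foot is down on the plate, its nose between the rails (x of vice in the frame of way between -0.081 and 0.03 m and y of vice in the frame of way between -0.01 and 0.008 m and z of vice in the frame of way between -0.003 and 0.003 m and angle between vice's own z axis and vertical below 0.1 rad), for 0.1 s.
At the end, for the whole second after the job is handed in: Vice let go, at rest, wedged nose first: on the way's floor and centred within 3 mm, parallel within 0.04 rad, origin 27 mm short to 35 mm beyond way, still pressed on the bracket by over 11 N (its weight is at most 4.4 N), so clamped. Bystanders within 20 mm of their start (contact force between vice and bracket above 11 N and x of vice in the frame of way between -0.027 and 0.035 m and x of rear_face in the frame of way below 0.012 m and y of vice in the frame of way between -0.003 and 0.003 m and z of vice in the frame of way between -0.003 and 0.003 m and angle between the x axis of vice and the x axis of bracket, either way round below 0.04 rad and angle between vice's own z axis and vertical below 0.06 rad and linear speed of vice below 0.005 m/s and distance of each of orange_car, red_car, pliers, green_bottle from where it was at the start of the episode below 0.02 m); the robot touches nothing.
It fails at once if the vice is forced or hammered: more than 70 N between the vice and the bracket (contact force between vice and bracket above 70 N).
It fails at once if a bystander is knocked (moved over 30 mm) (distance of any of orange_car, red_car, pliers, green_bottle from where it was at the start of the episode above 0.03 m).
It also fails if it takes over 64 s, if anything falls off the work surface, if the arm or the gripper's body presses on something with over 40 N, if the wrist force passes 120 N, or if a joint passes its speed limit or range.

### The arm

A 6-joint arm with a two-finger parallel gripper is mounted at the origin on the work surface. World frame = base frame: x ahead of the robot, y to its left, z up, the work surface at z = 0. Lengths are in m, angles in degrees, forces in N, time in s.
With the tool pointing down it reaches from about 0.25 to 0.85 m from the base axis. Payload 12.5 kg.
Tool frame: the origin (TCP) lies at the very end of the fingers, on their centre line; the grasp point (between the pads) lies 19 mm behind it; z points along the fingers, y is the line along which they close (so a half turn about z gives the same grasp; the last joint's range is limited). The gripper opens to 93 mm and grips with 3 to 60 N. Pads are 15 mm wide; open, the fingers measure 128 mm over their backs; the gripper's body (75 mm by 188 mm) begins 65 mm behind the grasp point.
Start: joints at [-69.649, 20.094, 94.641, -0, 65.266, -4.847], TCP at [0.234, -0.498, 0.219] pointing down, gripper open.
Joint ranges: [-157.81, 157.81], [-45, 120.19], [0.68, 151.7], [-89.99, 269.99], [4.06, 180], [-164.3, 164.3]. Speed limits (degrees/s): [127.2, 127.2, 159.86, 180, 180, 180].

### API

Orientations are given as a 3x3 rotation matrix whose columns are the frame's x, y, z axes.
In Python, from plant import env gives the robot as it stands.
- The arm moves only by the tool drive_tool, never from a script. Its argument "motion" is a list that holds one entry, the list of rows, each a list of 7 numbers: the shift along the tool's x, y, z in m, then the turn, a rotation vector about the tool's x, y, z in rad, then the closure, from -1 (fully open) to 1 (shut). A call has 1 to 10 rows; each row is the pose to reach, as a shift and turn from the pose commanded when the call began, along the tool's axes at that moment; what a row does not reach only later rows make up. A row lasts 1/8 s, in which the tool goes at most 62.5 mm and 10.7 degrees, less where a joint would pass 70% of its speed; a pose out of reach is approached as far as the arm can. A call with a gripper value outside its range is refused whole. The fingers move at their own pace and stop on an object; "grip_force" is the grip in N (left out, the last holds). Time passes only in rows, so rows that repeat a pose let the fingers close. It gives the time, the measured TCP pose, the force, the opening and the grip force at its end, in the units of the state.
- env.state(): the state, without advancing time (a new reading comes with each control period).
- env.capture(name): name is "scene" or "top" or "wrist"; returns a dict with "img" (400x640x3 uint8, red, green, blue), "depth" (400x640 float32, m along the optical axis (not along the pixel's ray), 0 where there is no reading), "intrinsics" (3x3 intrinsics, pixels), "T" (4x4, takes a point from camera to world coordinates). Camera axes: x right, y up, looking along -z (the intrinsics and any distortion apply to the point x, -y, -z); pixel columns grow to the right and rows downward; lengths in m; the calibration is good to about 2 mm. A picture is of the moment at which its call begins.
- env.sign_off(): hands the job in; it is judged then, once.
The state is a dict: "clock": time; "joints": joint angles; "qvel": joint speeds; "effort": joint torques, N m; "tool_pos": TCP position; "eef_rot": TCP orientation; "force": force on the tool from outside, world axes, zero at the start; "wrist_torque": the same for the moment, N m; "gripper_width": finger opening in m; "finger_force": force on a finger pad.
Only numpy, scipy, OpenCV 4.12 (cv2) and the standard library are available. Lean on these libraries where they do the work, as an engineer would, in place of code of your own. Each camera call takes 0.05 s, during which the arm holds its last target. There are 200 camera calls.

## Working session

There is one attempt and no reset: what is moved stays moved. The work goes in short steps, Python scripts to look and compute and a tool call to move; the robot and the scene stay as the last step left them, time stands still between calls to the robot, and variables do not carry over. Pictures are saved under pics/ and viewed, at most 10 in all, crops included, and the job is handed in when it is done.

Besides the shell and the picture viewer there is one more tool, called after ">>>" by a JSON object that holds its "name" and its "arguments". drive_tool: Moves the arm, as the interface text tells. Its arguments: {"type":"object","properties":{"motion":{"type":"array","items":{"type":"array","items":{"type":"array","items":{"type":"number"}}}},"grip_force":{"type":"number"}},"required":["motion"]}

```bash
mkdir -p pics; ls; cat > h.py <<'E'
import numpy as np, cv2
from plant import env
def cap(n, f):
    c=env.capture(n); cv2.imwrite(f'pics/{f}.png',cv2.cvtColor(c['img'],cv2.COLOR_RGB2BGR)); np.savez(f'pics/{f}.npz',**c); return c
def pts(c):
    K=c['intrinsics'];d=c['depth'];v,u=np.mgrid[:400,:640]
    p=np.stack([(u-K[0,2])/K[0,0]*d,-(v-K[1,2])/K[1,1]*d,-d,np.ones_like(d)],-1)
    w=(p@c['T'].T)[...,:3]; w[d==0]=np.nan; return w
E
python3 - <<'E'
from h import *
for n in('scene','top'):
    c=cap(n,n+'0'); print(c['intrinsics'],c['T'].round(3),c.keys())
print(env.state())
E
```

```text
pics
[[488.67635732   0.         321.94744528]
 [  0.         488.67635732 199.0872509 ]
 [  0.           0.           1.        ]] [[ 0.299 -0.659  0.69   1.383]
 [ 0.954  0.204 -0.219 -0.272]
 [ 0.004  0.724  0.69   0.896]
 [ 0.     0.     0.     1.   ]] dict_keys(['img', 'depth', 'intrinsics', 'T'])
[[451.62634238   0.         320.50143476]
 [  0.         451.62634238 200.20006307]
 [  0.           0.           1.        ]] [[ 0.014  0.989 -0.147  0.391]
 [-1.     0.016  0.011 -0.   ]
 [ 0.013  0.147  0.989  1.251]
 [ 0.     0.     0.     1.   ]] dict_keys(['img', 'depth', 'intrinsics', 'T'])
{'clock': 0.1, 'joints': array([-6.96481880e+01,  2.01207311e+01,  9.46712490e+01,  1.91670349e-03,
        6.52664291e+01, -4.84655279e+00]), 'qvel': array([-0.05257623, -0.0754662 , -0.14671105,  0.0107589 ,  0.113704  ,
        0.04107218]), 'effort': array([-5.73970137e-04, -4.98031604e+01, -2.85704970e+01,  7.00009894e-02,
        2.39900773e-02, -5.42191333e-05]), 'tool_pos': array([ 0.23409741, -0.49736499,  0.21817373]), 'eef_rot': array([[ 9.04845188e-01,  4.25740624e-01, -3.26054413e-04],
       [ 4.25740733e-01, -9.04844680e-01,  9.66360434e-04],
       [ 1.16390293e-04, -1.01322123e-03, -9.99999480e-01]]), 'force': array([ 0.35780592, -0.73238994, -0.2820789 ]), 'wrist_torque': array([0.01578056, 0.00436258, 0.03993556]), 'finger_force': 0.0, 'gripper_width': 0.09305736256670266}
```

View pics/top0.png

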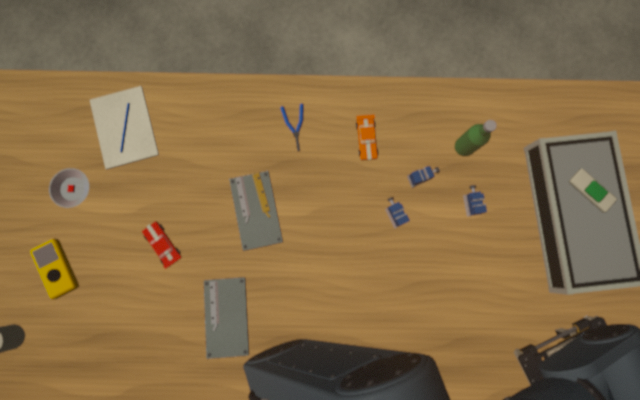

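View pics/scene0.png

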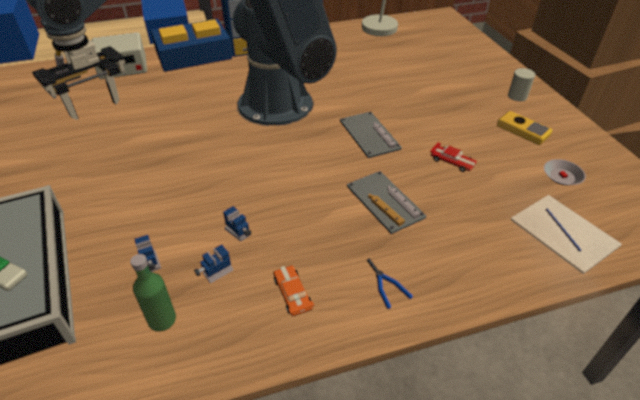

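The top view shows three blue vices at about (397,211), (424,176) and (476,201). The full bracket with the brass strip is at (257,210), with its apron towards the robot. Next I measure them from depth.

```bash
python3 - <<'E'
from h import *
for n in('top','scene'):
    c=dict(np.load(f'pics/{n}0.npz')); w=pts(c); img=c['img'].astype(int)
    np.save(f'pics/w_{n}.npy',w)
    r,g,b=img[...,0],img[...,1],img[...,2]
    m=((b>r*1.5)&(b>70)&(w[...,2]>0.008)&(w[...,0]>.2)).astype(np.uint8)
    k,l,s,ce=cv2.connectedComponentsWithStats(m)
    for i in range(1,k):
        if s[i,4]>60:
            q=w[l==i]; print(n,ce[i].round(),s[i,4],np.nanmedian(q,0).round(3),np.hypot(*np.nanmedian(q,0)[:2]).round(3),np.nanmax(q[:,2]).round(3))
    if n=='top':
        for u,v in[(257,210),(245,200),(263,195),(225,320),(262,235),(140,300)]: print(u,v,w[v,u].round(4))
c=cv2.imread('pics/top0.png')
a=cv2.resize(c[165:255,225:295],None,fx=6,fy=6,interpolation=cv2.INTER_CUBIC)
b=cv2.resize(c[160:235,380:440],None,fx=6,fy=6,interpolation=cv2.INTER_CUBIC)
o=np.zeros((540,780,3),np.uint8);o[:540,:420]=a;o[:450,420:780]=b;cv2.imwrite('pics/crop.png',o)
E
```

```text
top [287. 120.] 61 [0.804 0.088 0.012] 0.809 0.016
top [416. 177.] 65 [ 0.635 -0.269  0.061] 0.69 0.068
top [478. 209.] 61 [ 0.55  -0.433  0.062] 0.7 0.067
257 210 [0.5451 0.1613 0.0118]
245 200 [0.5707 0.1935 0.024 ]
263 195 [0.5849 0.1444 0.0266]
225 320 [0.2489 0.2361 0.0122]
262 235 [0.4766 0.1456 0.0087]
140 300 [ 0.297   0.47   -0.0015]
scene [240. 223.] 119 [ 0.559 -0.215  0.052] 0.599 0.065
scene [215. 259.] 264 [ 0.653 -0.286  0.052] 0.713 0.066
scene [390. 288.] 229 [0.813 0.063 0.011] 0.815 0.016
```

View pics/crop.png

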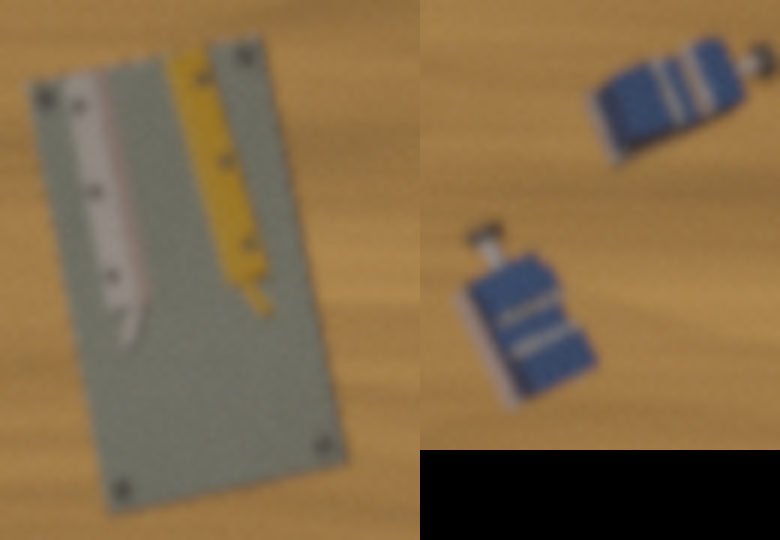

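The crop shows the nearest vice at bottom right with its knob up and to the left, yawed about 20–25°. It also shows the bracket yawed about 11°, with the steel rail left and brass right. I'll move above the vice for a wrist view.

>>> {"name": "drive_tool", "arguments": {"motion": [[[0.38,-0.12,-0.04,0,0,0,-1],[0.38,-0.12,-0.04,0,0,0,-1],[0.38,-0.12,-0.04,0,0,0,-1],[0.38,-0.12,-0.04,0,0,0,-1],[0.38,-0.12,-0.04,0,0,0,-1],[0.38,-0.12,-0.04,0,0,0,-1],[0.38,-0.12,-0.04,0,0,0,-1],[0.38,-0.12,-0.04,0,0,0,-1],[0.38,-0.12,-0.04,0,0,0,-1]]]}}

```text
clock: 1.23
tool_pos: [0.5262, -0.2278, 0.2583]
eef_rot: [[0.905, 0.425, -0.001], [0.425, -0.905, 0.0], [-0.001, -0.001, -1.0]]
force: [-0.5, 0.5, 0.3]
gripper_width: 0.0934
finger_force: 0.0
```

```bash
python3 - <<'E'
from h import *
c=cap('wrist','w1'); s=env.state(); print(s['tool_pos'],s['eef_rot'].round(4),s['clock']); print(c['T'].round(3))
w=pts(c)
# vice top: points by height
for lo,hi in((.042,.049),(.055,.068),(.008,.012)):
    m=(w[...,2]>lo)&(w[...,2]<hi); q=w[m]; 
    v,u=np.nonzero(m); print(lo,len(q), np.median(q,0).round(4) if len(q) else '', (u.min(),u.max(),v.min(),v.max()) if len(u) else '')
E
```

```text
[ 0.52612192 -0.22802407  0.25836637] [[ 9.053e-01  4.248e-01 -6.000e-04]
 [ 4.248e-01 -9.053e-01  1.000e-04]
 [-5.000e-04 -4.000e-04 -1.000e+00]] 1.275
[[ 0.425  0.874  0.236  0.592]
 [-0.905  0.41   0.111 -0.198]
 [-0.    -0.261  0.965  0.424]
 [ 0.     0.     0.     1.   ]]
0.042 1794 [ 0.6094 -0.4089  0.0446] (np.int64(311), np.int64(639), np.int64(57), np.int64(249))
0.055 3651 [ 0.6174 -0.3066  0.0612] (np.int64(310), np.int64(639), np.int64(53), np.int64(249))
0.008 6433 [0.5093 0.1396 0.0111] (np.int64(0), np.int64(633), np.int64(0), np.int64(252))
```

View pics/w1.png

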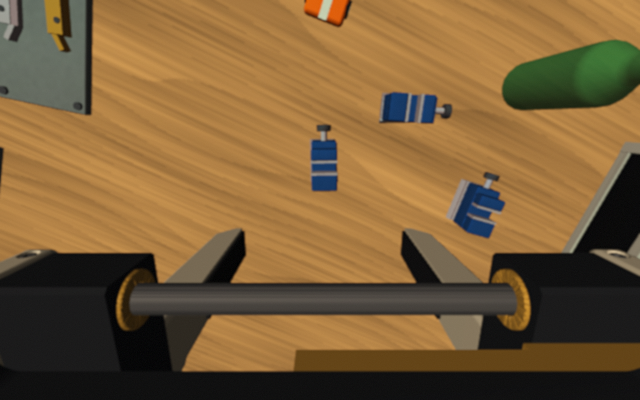

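The wrist view shows the target vice at (323,165), knob at the top and nearly aligned with the tool; the bracket's apron corner is at top left. Next I fit its pose.

```bash
cat >> h.py <<'E'
def vicefit(c,box,zoff=0,verbose=1):
    w=pts(c);u0,u1,v0,v1=box; q=w[v0:v1,u0:u1].reshape(-1,3); col=c['img'][v0:v1,u0:u1].reshape(-1,3).astype(int)
    a=q[(q[:,2]>zoff+.036)&(q[:,2]<zoff+.07)]
    top=a[a[:,2]>zoff+.055]
    r=cv2.minAreaRect((a[:,:2]*1000).astype(np.float32)); rt=cv2.minAreaRect((top[:,:2]*1000).astype(np.float32))
    print('all',r,len(a),'jawtops',rt,len(top),np.median(top[:,2]))
    return a
E
python3 - <<'E'
from h import *
c=dict(np.load('pics/w1.npz')); a=vicefit(c,(300,345,115,200))
w=pts(c)
for v in range(122,196,3): print(v,w[v,323].round(4),c['img'][v,323])
for v in (145,155,180): print(v,[(u,*(w[v,u]*1000).round(0)) for u in range(308,342,2)])
E
```

```text
all ((547.9423828125, -218.63673400878906), (79.73753356933594, 31.907955169677734), 26.39702033996582) 1431 jawtops ((535.5956420898438, -224.68690490722656), (52.3582763671875, 31.529720306396484), 26.11669158935547) 866 0.061259842707384105
122 [ 0.5866 -0.2003  0.0017] [165 119  65]
125 [ 0.5839 -0.2016  0.0433] [77 69 59]
128 [ 0.5806 -0.2031  0.0429] [54 56 55]
131 [ 0.5773 -0.2047  0.0428] [114 111 108]
134 [ 0.5738 -0.2063  0.0373] [157 156 151]
137 [ 0.5705 -0.2079  0.0386] [158 156 150]
140 [ 0.5671 -0.2095  0.0381] [129 129 129]
143 [ 0.5641 -0.2109  0.0436] [ 21  58 106]
146 [ 0.5608 -0.2124  0.0442] [ 24  59 104]
149 [ 0.5587 -0.2134  0.0585] [19 47 85]
152 [ 0.5558 -0.2147  0.0622] [ 23  61 107]
155 [ 0.5525 -0.2163  0.0616] [ 22  58 104]
158 [ 0.5491 -0.2179  0.0601] [21 55 98]
161 [ 0.5458 -0.2194  0.0605] [135 129 123]
164 [ 0.5406 -0.2219  0.0463] [ 54  75 108]
167 [ 0.5368 -0.2237  0.0441] [ 21  56 101]
170 [ 0.5335 -0.2252  0.0455] [54 67 97]
173 [ 0.5324 -0.2258  0.0596] [134 124 118]
176 [ 0.529  -0.2273  0.06  ] [ 52  72 107]
179 [ 0.526  -0.2288  0.0618] [ 23 
[... 2801 characters left out ...]
320, np.float64(523.0), np.float64(-226.0), np.float64(63.0)), (322, np.float64(524.0), np.float64(-228.0), np.float64(63.0)), (324, np.float64(525.0), np.float64(-230.0), np.float64(62.0)), (326, np.float64(526.0), np.float64(-233.0), np.float64(62.0)), (328, np.float64(527.0), np.float64(-235.0), np.float64(61.0)), (330, np.float64(528.0), np.float64(-237.0), np.float64(61.0)), (332, np.float64(529.0), np.float64(-239.0), np.float64(61.0)), (334, np.float64(531.0), np.float64(-242.0), np.float64(62.0)), (336, np.float64(532.0), np.float64(-244.0), np.float64(62.0)), (338, np.float64(523.0), np.float64(-254.0), np.float64(1.0)), (340, np.float64(524.0), np.float64(-257.0), np.float64(0.0))]
```

>>> {"name": "drive_tool", "arguments": {"motion": [[[0.014,0.001,0.05,0,0,-0.019,-1],[0.014,0.001,0.1,0,0,-0.019,-1],[0.014,0.001,0.15,0,0,-0.019,-1],[0.014,0.001,0.19,0,0,-0.019,-1],[0.014,0.001,0.22,0,0,-0.019,-1],[0.014,0.001,0.236,0,0,-0.019,-1],[0.014,0.001,0.236,0,0,-0.019,-1],[0.014,0.001,0.236,0,0,-0.019,1],[0.014,0.001,0.236,0,0,-0.019,1],[0.014,0.001,0.236,0,0,-0.019,1]]], "grip_force": 40}}

```text
clock: 2.52
tool_pos: [0.5403, -0.2224, 0.0233]
eef_rot: [[0.897, 0.443, 0.001], [0.443, -0.897, -0.0], [0.001, 0.001, -1.0]]
force: [0.1, 0.3, -0.4]
gripper_width: 0.0674
finger_force: 0.0
```

>>> {"name": "drive_tool", "arguments": {"motion": [[[0,0,0,0,0,0,1],[0,0,0,0,0,0,1],[0,0,0,0,0,0,1],[0,0,0,0,0,0,1]]]}}

```text
clock: 3.02
tool_pos: [0.5401, -0.2222, 0.0226]
eef_rot: [[0.897, 0.443, 0.0], [0.443, -0.897, -0.0], [0.0, 0.0, -1.0]]
force: [0.2, -0.4, 0.1]
gripper_width: 0.032
finger_force: 40.0
```

>>> {"name": "drive_tool", "arguments": {"motion": [[[0,0,-0.05,0,0,0,1],[0.01,-0.03,-0.1,0,0,0,1],[0.02,-0.08,-0.14,0,0,0.05,1],[0.035,-0.13,-0.18,0,0,0.1,1],[0.05,-0.18,-0.22,0,0,0.15,1],[0.06,-0.235,-0.25,0,0,0.2,1],[0.07,-0.29,-0.25,0,0,0.25,1],[0.07,-0.345,-0.25,0,0,0.25,1],[0.07,-0.345,-0.25,0,0,0.25,1],[0.07,-0.345,-0.25,0,0,0.25,1]]]}}

```text
clock: 4.28
tool_pos: [0.4499, 0.118, 0.2724]
eef_rot: [[0.978, 0.208, -0.0], [0.208, -0.978, -0.0], [-0.001, 0.0, -1.0]]
force: [0.0, -0.8, -3.7]
gripper_width: 0.0315
finger_force: 40.0
```

```bash
python3 - <<'E'
from h import *
c=cap('wrist','w2'); s=env.state(); print(s['tool_pos'],s['eef_rot'].round(4),s['clock'],s['force'],s['gripper_width'])
w=pts(c)
for lo,hi in((.009,.015),(.022,.030)):
    m=(w[...,2]>lo)&(w[...,2]<hi); v,u=np.nonzero(m); print(lo,m.sum(),u.min(),u.max(),v.min(),v.max(),np.median(w[m],0))
E
```

```text
[0.45014157 0.11752135 0.27238122] [[ 9.784e-01  2.069e-01 -4.000e-04]
 [ 2.069e-01 -9.784e-01 -3.000e-04]
 [-5.000e-04  2.000e-04 -1.000e+00]] 4.325 [ 0.4158622  -0.21341633 -3.85739966] 0.03181148704779527
0.009 12976 93 636 0 252 [0.51516718 0.1784891  0.0115442 ]
0.022 4413 68 639 0 252 [0.57341337 0.19662077 0.02526098]
```

View pics/w2.png

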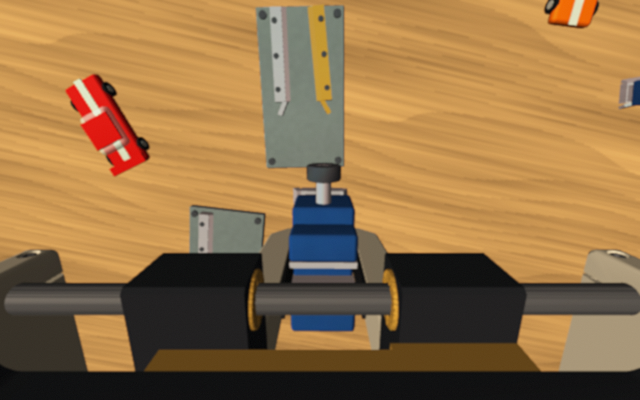

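The wrist view shows the vice held straight, nose up, and the whole bracket at (257–345, 5–168). The steel rail is at (280,55) and the brass at (320,52). Next I fit the bracket frame.

```bash
python3 - <<'E'
from h import *
from scipy.optimize import least_squares
c=dict(np.load('pics/w2.npz')); w=pts(c)
sub=np.zeros(w.shape[:2],bool); sub[0:172,245:352]=1
col=c['img'].astype(int)
grey=(col[...,0]-col[...,2]<25)|(w[...,2]>.018)
m=sub&(w[...,2]>.006)&(w[...,2]<.035)&grey
r=cv2.minAreaRect((w[m][:,:2]*1000).astype(np.float32)); print('rect',r,m.sum())
th=np.deg2rad(r[2] if r[2]<45 else r[2]-90); L=max(r[1])
ce=np.array(r[0])/1000; ex=np.array([np.cos(th),np.sin(th)]); ey=np.array([-ex[1],ex[0]])
print('yaw',np.rad2deg(th),'origin',ce+.0425*ex)
o=ce+.0425*ex
# per-edge percentiles
b=np.stack([(w[m][:,:2]-o)@ex,(w[m][:,:2]-o)@ey,w[m][:,2]],1)*1000
for x0 in range(-140,60,20):
    s=b[abs(b[:,0]-x0)<8]; t=s[s[:,2]>20]; f=s[s[:,2]<17]
    print(x0,s[:,1].min().round(1),s[:,1].max().round(1),'z',np.median(f[:,2]).round(1), 'L',(t[t[:,1]>0][:,1].min().round(1),t[t[:,1]>0][:,1].max().round(1),np.median(t[:,2]).round(1)) if (t[:,1]>0).any() else '','R',(t[t[:,1]<0][:,1].min().round(1),t[t[:,1]<0][:,1].max().round(1)) if (t[:,1]<0).any() else '')
for y0 in range(-50,51,20):
    s=b[abs(b[:,1]-y0)<6]; print(y0,s[:,0].min().round(1),s[:,0].max().round(1))
# vice held: in tool frame
st=env.state(); R=st['eef_rot'];p=st['tool_pos']
q=(w[150:330,270:370].reshape(-1,3)-p)@R*1000
k=(q[:,2]>-45)&(q[:,2]<-15)
for y in range(-48,2,6):
    pass
knob=q[(q[:,0]>38)&(q[:,0]<60)&(q[:,2]<5)&(q[:,2]>-40)]
blk=q[(q[:,0]>10)&(q[:,0]<32)&(q[:,2]<-10)&(q[:,2]>-45)]
for n,z in(('knob',knob),('blk',blk)): print(n,len(z),z.min(0).round(1) if len(z) else '',z.max(0).round(1) if len(z) else '')
for x in(24,12): 
    s=q[abs(q[:,0]-x)<3]; s=s[(s[:,2]>-45)&(s[:,2]<-15)];print(x,s[:,1].min(),s[:,1].max(),np.median(s[:,2]))
E
```

```text
rect ((548.3426513671875, 166.1825714111328), (201.9871368408203, 109.48064422607422), 13.164146423339844) 12653
yaw 13.164146423339844 origin [0.58972582 0.17586159]
-140 -52.7 54.5 z 11.7 L  R 
-120 -52.8 54.5 z 11.6 L  R 
-100 -52.9 54.7 z 11.5 L  R 
-80 -53.0 54.7 z 11.6 L (np.float64(29.2), np.float64(30.4), np.float64(22.3)) R 
-60 -53.1 54.6 z 11.5 L (np.float64(17.3), np.float64(36.6), np.float64(23.3)) R (np.float64(-37.7), np.float64(-18.1))
-40 -53.2 54.4 z 11.6 L (np.float64(16.7), np.float64(36.6), np.float64(25.2)) R (np.float64(-36.7), np.float64(-17.1))
-20 -53.2 54.6 z 11.5 L (np.float64(16.6), np.float64(36.5), np.float64(25.1)) R (np.float64(-35.7), np.float64(-15.2))
0 -54.6 54.5 z 11.6 L (np.float64(16.9), np.float64(36.5), np.float64(25.2)) R (np.float64(-33.5), np.float64(-13.4))
20 -54.7 54.6 z 11.6 L (np.float64(16.6), np.float64(36.2), np.float64(25.1)) R (np.float64(-32.5), np.float64(-12.5))
40 -53.5 54.7 z 11.6 L (np.float64(16.5), np.float64(36.4), np.float64(25.2)) R (np.float64(-30.6), np.float64(-10.8))
-50 -143.1 58.0
-30 -138.6 58.5
-10 -140.6 57.5
10 -143.4 58.3
30 -142.9 54.4
50 -142.5 58.0
knob 726 [ 38.   -8.8 -22.5] [49.2  8.9 -4.8]
blk 3749 [ 10.  -28.6 -44.4] [ 32.   23.8 -10. ]
24 -15.816628467751261 15.933436236242382 -22.31456588174045
12 -28.289248769422027 24.813072907530664 -38.46938757393135
```

>>> {"name": "drive_tool", "arguments": {"motion": [[[0.042,-0.0235,0,0,0,-0.021,1],[0.042,-0.0235,0.05,0,0,-0.021,1],[0.042,-0.0235,0.1,0,0,-0.021,1],[0.042,-0.0235,0.15,0,0,-0.021,1],[0.042,-0.0235,0.19,0,0,-0.021,1],[0.042,-0.0235,0.215,0,0,-0.021,1],[0.042,-0.0235,0.228,0,0,-0.021,1],[0.042,-0.0235,0.232,0,0,-0.021,1],[0.042,-0.0235,0.235,0,0,-0.021,1],[0.042,-0.0235,0.235,0,0,-0.021,1]]]}}

```text
clock: 5.58
tool_pos: [0.4866, 0.1498, 0.0382]
eef_rot: [[0.974, 0.228, 0.001], [0.228, -0.974, 0.0], [0.001, 0.0, -1.0]]
force: [0.9, 0.2, -4.5]
gripper_width: 0.0318
finger_force: 40.0
```

>>> {"name": "drive_tool", "arguments": {"motion": [[[0,0,0.001,0,0,0,1],[0,0,0.001,0,0,0,1],[0,0,0.001,0,0,0,1]]]}}

```text
clock: 5.95
tool_pos: [0.4863, 0.1499, 0.0368]
eef_rot: [[0.974, 0.228, 0.0], [0.228, -0.974, 0.0], [0.0, 0.0, -1.0]]
force: [-0.3, 0.2, -3.8]
gripper_width: 0.0317
finger_force: 40.0
```

>>> {"name": "drive_tool", "arguments": {"motion": [[[0,0,0.001,0,0,0,1],[0,0,0.0015,0,0,0,1],[0,0,0.002,0,0,0,1],[0,0,0.002,0,0,0,1]]]}}

```text
clock: 6.45
tool_pos: [0.4862, 0.1498, 0.0346]
eef_rot: [[0.974, 0.228, -0.0], [0.228, -0.974, -0.0], [-0.0, 0.0, -1.0]]
force: [0.3, 0.3, -4.8]
gripper_width: 0.0318
finger_force: 40.0
```

>>> {"name": "drive_tool", "arguments": {"motion": [[[0,0,0.0005,0,0,0,1],[0,0,0.0005,0,0,0,1],[0,0,0.001,0,0,0,1],[0,0,0.001,0,0,0,1]]]}}

```text
clock: 6.95
tool_pos: [0.4867, 0.1499, 0.0346]
eef_rot: [[0.974, 0.228, 0.001], [0.228, -0.974, 0.0], [0.001, 0.0, -1.0]]
force: [-3.1, -0.5, 12.4]
gripper_width: 0.0318
finger_force: 40.0
```

>>> {"name": "drive_tool", "arguments": {"motion": [[[0,0,-0.0007,0,0,0,1],[0.003,0,-0.0007,0,0,0,1],[0.007,0,-0.0007,0,0,0,1],[0.011,0,-0.0007,0,0,0,1],[0.015,0,-0.0007,0,0,0,1],[0.019,0,-0.0007,0,0,0,1],[0.022,0,-0.0007,0,0,0,1],[0.024,0,-0.0007,0,0,0,1],[0.025,0,-0.0007,0,0,0,1]]]}}

```text
clock: 8.07
tool_pos: [0.5109, 0.1556, 0.0346]
eef_rot: [[0.974, 0.228, 0.0], [0.228, -0.974, 0.0], [0.0, -0.0, -1.0]]
force: [-1.8, -0.3, 6.7]
gripper_width: 0.0314
finger_force: 40.0
```

>>> {"name": "drive_tool", "arguments": {"motion": [[[0.002,0,0,0,0,0,1],[0.004,0,0,0,0,0,1],[0.006,0,0,0,0,0,1],[0.008,0,0,0,0,0,1],[0.01,0,0,0,0,0,1]]]}}

```text
clock: 8.7
tool_pos: [0.5206, 0.1578, 0.0346]
eef_rot: [[0.974, 0.228, 0.0], [0.228, -0.974, 0.0], [0.0, -0.0, -1.0]]
force: [-2.3, -0.7, 6.7]
gripper_width: 0.032
finger_force: 40.0
```

>>> {"name": "drive_tool", "arguments": {"motion": [[[0.0,0,-0.0003,0,0,0,1],[0.003,0,-0.0003,0,0,0,1],[0.006,0,-0.0003,0,0,0,1],[0.009,0,-0.0003,0,0,0,1],[0.012,0,-0.0003,0,0,0,1],[0.015,0,-0.0003,0,0,0,1],[0.015,0,-0.0003,0,0,0,1]]]}}

```text
clock: 9.57
tool_pos: [0.5353, 0.1613, 0.0346]
eef_rot: [[0.974, 0.228, 0.001], [0.228, -0.974, 0.0], [0.001, 0.0, -1.0]]
force: [0.3, -0.1, 0.8]
gripper_width: 0.0313
finger_force: 40.0
```

```bash
python3 - <<'E'
from h import *
c=cap('wrist','w3'); c2=cap('top','t3'); s=env.state(); print(s['tool_pos'],s['force'],s['wrist_torque'])
a=c['img'][0:270,200:440]; b=c2['img'][160:260,225:300]
o=np.zeros((540,800,3),np.uint8); o[:,:480]=cv2.resize(a,(480,540)); o[:427,480:]=cv2.resize(b,(320,427))
cv2.imwrite('pics/v3.png',o[...,::-1])
E
```

```text
[0.53512561 0.16126191 0.03462693] [0.94665575 0.63607577 0.89485631] [ 0.07088687 -0.11152825 -0.05048401]
```

View pics/v3.png

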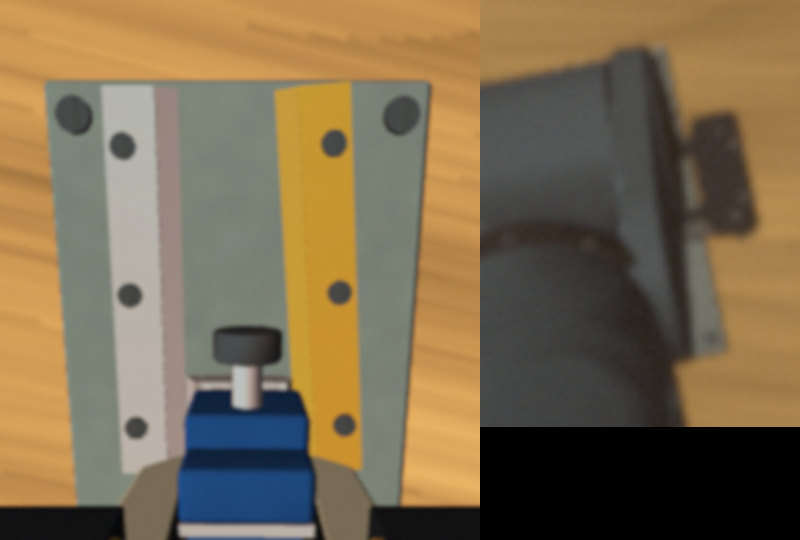

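The crop shows the foot's nose (190–290, 380) cleanly between the steel and brass rails. I'll slide on in small steps, easing 1 mm left.

>>> {"name": "drive_tool", "arguments": {"motion": [[[0.002,-0.0002,0,0,0,0,1],[0.004,-0.0004,0,0,0,0,1],[0.006,-0.0006,0,0,0,0,1],[0.008,-0.0008,0,0,0,0,1],[0.01,-0.001,0,0,0,0,1],[0.012,-0.001,0,0,0,0,1],[0.014,-0.001,0,0,0,0,1],[0.014,-0.001,0,0,0,0,1]]]}}

```text
clock: 10.68
tool_pos: [0.5486, 0.1654, 0.0346]
eef_rot: [[0.974, 0.228, 0.001], [0.228, -0.974, 0.0], [0.001, 0.0, -1.0]]
force: [1.0, 0.5, 0.3]
gripper_width: 0.0318
finger_force: 40.0
```

>>> {"name": "drive_tool", "arguments": {"motion": [[[0.0015,0,0,0,0,0,1],[0.003,0,0,0,0,0,1],[0.0045,0,0,0,0,0,1],[0.006,0,0,0,0,0,1],[0.006,0,0,0,0,0,1]]]}}

```text
clock: 11.3
tool_pos: [0.5544, 0.1668, 0.0346]
eef_rot: [[0.974, 0.228, 0.0], [0.228, -0.974, 0.0], [0.0, 0.0, -1.0]]
force: [0.1, -0.2, -0.8]
gripper_width: 0.0319
finger_force: 40.0
```

>>> {"name": "drive_tool", "arguments": {"motion": [[[0,0,0,0,0,0,-1],[0,0,0,0,0,0,-1],[0,0,0,0,0,0,-1],[0,0,0,0,0,0,-1],[0,0,-0.03,0,0,0,-1],[0,0,-0.06,0,0,0,-1],[0,0,-0.06,0,0,0,-1],[-0.03,0,-0.06,0,0,0,1],[-0.06,0,-0.06,0,0,0,1],[-0.06,0,-0.06,0,0,0,1]]]}}

```text
clock: 12.55
tool_pos: [0.4939, 0.1527, 0.0937]
eef_rot: [[0.974, 0.228, -0.002], [0.228, -0.974, -0.001], [-0.002, -0.0, -1.0]]
force: [1.6, -0.5, 0.0]
gripper_width: 0.0675
finger_force: 0.0
```

>>> {"name": "drive_tool", "arguments": {"motion": [[[0,0,0,0,0,0,1],[0,0,0,0,0,0,1],[0,0,0,0,0,0,1],[0,0,0.03,0,0,0,1],[0,0,0.055,0,0,0,1],[0,0,0.063,0,0,0,1],[0,0,0.063,0,0,0,1]]]}}

```text
clock: 13.42
tool_pos: [0.4958, 0.1531, 0.0317]
eef_rot: [[0.974, 0.228, -0.0], [0.228, -0.974, -0.0], [-0.0, -0.0, -1.0]]
force: [-0.3, -0.1, 0.2]
gripper_width: 0.0007
finger_force: 0.0
```

```bash
python3 - <<'E'
from h import *
c=cap('wrist','w4'); s=env.state(); print(s['tool_pos'],s['force'],s['gripper_width'])
cv2.imwrite('pics/v4.png',cv2.resize(c['img'][60:320,180:460],(800,600))[...,::-1])
E
```

```text
[0.49613946 0.1531481  0.03216165] [ 0.7367481   0.12692003 -0.16495227] 0.0003864058284910919
```

View pics/v4.png

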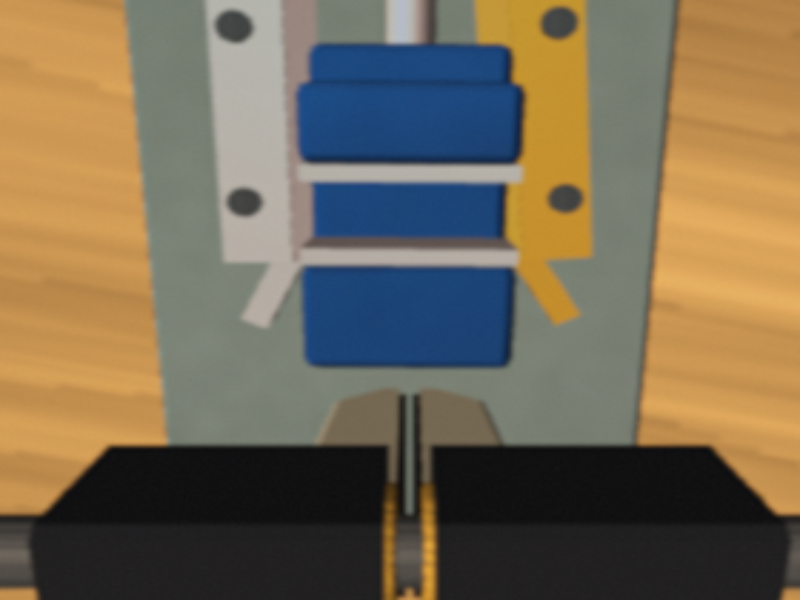

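The view shows the vice sitting straight in the way and the closed fingers right behind its rear face. I'll push on by feel.

>>> {"name": "drive_tool", "arguments": {"motion": [[[0.005,0,0,0,0,0,1],[0.01,0,0,0,0,0,1],[0.014,0,0,0,0,0,1],[0.016,0,0,0,0,0,1],[0.018,0,0,0,0,0,1],[0.02,0,0,0,0,0,1],[0.022,0,0,0,0,0,1],[0.024,0,0,0,0,0,1],[0.026,0,0,0,0,0,1]]]}}

```text
clock: 14.6
tool_pos: [0.5211, 0.159, 0.0316]
eef_rot: [[0.974, 0.228, -0.0], [0.228, -0.974, -0.0], [-0.0, -0.0, -1.0]]
force: [-1.0, -0.2, 0.4]
gripper_width: 0.0005
finger_force: 0.4
```

>>> {"name": "drive_tool", "arguments": {"motion": [[[0.001,0,0,0,0,0,1],[0.002,0,0,0,0,0,1],[0.003,0,0,0,0,0,1],[0.004,0,0,0,0,0,1]]]}}

```text
clock: 15.1
tool_pos: [0.525, 0.1599, 0.0316]
eef_rot: [[0.974, 0.228, -0.0], [0.228, -0.974, -0.0], [-0.0, -0.0, -1.0]]
force: [-0.4, 0.2, -1.0]
gripper_width: 0.0007
finger_force: 0.4
```

>>> {"name": "drive_tool", "arguments": {"motion": [[[0.001,0,0,0,0,0,1],[0.002,0,0,0,0,0,1],[0.003,0,0,0,0,0,1]]]}}

```text
clock: 15.48
tool_pos: [0.5279, 0.1606, 0.0316]
eef_rot: [[0.974, 0.228, -0.0], [0.228, -0.974, -0.0], [-0.0, -0.0, -1.0]]
force: [-0.9, 0.9, -0.7]
gripper_width: 0.0005
finger_force: 0.4
```

>>> {"name": "drive_tool", "arguments": {"motion": [[[0.001,0,0,0,0,0,1],[0.002,0,0,0,0,0,1],[0.003,0,0,0,0,0,1]]]}}

```text
clock: 15.85
tool_pos: [0.5308, 0.1613, 0.0316]
eef_rot: [[0.974, 0.228, -0.0], [0.228, -0.974, 0.0], [-0.0, -0.0, -1.0]]
force: [-0.9, -0.1, 0.0]
gripper_width: 0.0002
finger_force: 0.4
```

>>> {"name": "drive_tool", "arguments": {"motion": [[[0.001,0,0,0,0,0,1],[0.002,0,0,0,0,0,1]]]}}

```text
clock: 16.1
tool_pos: [0.5328, 0.1617, 0.0316]
eef_rot: [[0.974, 0.228, -0.0], [0.228, -0.974, 0.0], [0.0, -0.0, -1.0]]
force: [-0.6, 0.1, -0.7]
gripper_width: 0.0004
finger_force: 0.4
```

>>> {"name": "drive_tool", "arguments": {"motion": [[[0.001,0,0,0,0,0,1],[0.002,0,0,0,0,0,1]]]}}

```text
clock: 16.35
tool_pos: [0.5347, 0.1622, 0.0316]
eef_rot: [[0.974, 0.228, -0.0], [0.228, -0.974, 0.0], [-0.0, -0.0, -1.0]]
force: [0.0, -0.3, -0.3]
gripper_width: 0.0006
finger_force: 0.4
```

>>> {"name": "drive_tool", "arguments": {"motion": [[[0.001,0,0,0,0,0,1],[0.002,0,0,0,0,0,1]]]}}

```text
clock: 16.6
tool_pos: [0.5367, 0.1627, 0.0316]
eef_rot: [[0.974, 0.228, 0.0], [0.228, -0.974, 0.0], [0.0, -0.0, -1.0]]
force: [-0.6, 0.5, -0.9]
gripper_width: 0.0005
finger_force: 0.4
```

>>> {"name": "drive_tool", "arguments": {"motion": [[[0.001,0,0,0,0,0,1],[0.002,0,0,0,0,0,1]]]}}

```text
clock: 16.85
tool_pos: [0.5386, 0.1631, 0.0316]
eef_rot: [[0.974, 0.228, -0.0], [0.228, -0.974, 0.0], [-0.0, -0.0, -1.0]]
force: [-0.9, -0.2, 0.3]
gripper_width: 0.0003
finger_force: 0.5
```

>>> {"name": "drive_tool", "arguments": {"motion": [[[0.001,0,0,0,0,0,1],[0.002,0,0,0,0,0,1]]]}}

```text
clock: 17.1
tool_pos: [0.5405, 0.1636, 0.0316]
eef_rot: [[0.974, 0.228, -0.0], [0.228, -0.974, 0.0], [-0.0, -0.0, -1.0]]
force: [-2.6, 0.7, -0.9]
gripper_width: 0.0003
finger_force: 0.6
```

```bash
python3 - <<'E'
from h import *
c=cap('wrist','w5'); w=pts(c); o=np.array([.5896,.1763]);th=np.deg2rad(13.16);ex=np.array([np.cos(th),np.sin(th)]);ey=np.array([-ex[1],ex[0]])
q=np.stack([(w[...,:2]-o)@ex,(w[...,:2]-o)@ey,w[...,2]],-1)[:255,250:390].reshape(-1,3)*1000
k=q[(q[:,2]>50)&(q[:,2]<64+12)&(abs(q[:,1])<25)]
j=k[k[:,2]>66]
print('block',k.min(0),k.max(0),'jaws',cv2.minAreaRect(j[:,:2].astype(np.float32)))
E
```

```text
block [-37.76396563 -17.36588449  50.00019106] [39.09804639 14.80306693 75.632421  ] jaws ((-13.277057647705078, -1.2545795440673828), (32.0872917175293, 48.96796417236328), 89.94068908691406)
```

>>> {"name": "drive_tool", "arguments": {"motion": [[[0.001,0,0,0,0,0,1],[0.002,0,0,0,0,0,1]]]}}

```text
clock: 17.4
tool_pos: [0.5425, 0.164, 0.0316]
eef_rot: [[0.974, 0.228, -0.0], [0.228, -0.974, 0.0], [-0.0, -0.0, -1.0]]
force: [-1.3, 0.9, -0.1]
gripper_width: 0.0005
finger_force: 0.6
```

>>> {"name": "drive_tool", "arguments": {"motion": [[[0.001,0,0,0,0,0,1],[0.002,0,0,0,0,0,1]]]}}

```text
clock: 17.65
tool_pos: [0.5445, 0.1645, 0.0316]
eef_rot: [[0.974, 0.228, -0.0], [0.228, -0.974, 0.0], [-0.0, -0.0, -1.0]]
force: [-1.3, 1.2, 0.2]
gripper_width: 0.0003
finger_force: 0.6
```

>>> {"name": "drive_tool", "arguments": {"motion": [[[0.001,0,0,0,0,0,1],[0.002,0,0,0,0,0,1]]]}}

```text
clock: 17.9
tool_pos: [0.5464, 0.1649, 0.0316]
eef_rot: [[0.974, 0.228, -0.0], [0.228, -0.974, 0.0], [-0.0, -0.0, -1.0]]
force: [-2.2, 0.4, 0.7]
gripper_width: 0.0008
finger_force: 0.6
```

>>> {"name": "drive_tool", "arguments": {"motion": [[[0.001,0,0,0,0,0,1],[0.002,0,0,0,0,0,1]]]}}

```text
clock: 18.15
tool_pos: [0.5484, 0.1654, 0.0316]
eef_rot: [[0.974, 0.228, 0.0], [0.228, -0.974, 0.0], [0.0, -0.0, -1.0]]
force: [-1.4, 0.7, -0.4]
gripper_width: 0.0006
finger_force: 0.6
```

>>> {"name": "drive_tool", "arguments": {"motion": [[[0.001,0,0,0,0,0,1],[0.002,0,0,0,0,0,1]]]}}

```text
clock: 18.4
tool_pos: [0.5503, 0.1658, 0.0316]
eef_rot: [[0.974, 0.228, 0.0], [0.228, -0.974, 0.0], [0.0, -0.0, -1.0]]
force: [-0.9, 0.5, 0.3]
gripper_width: 0.0008
finger_force: 0.6
```

>>> {"name": "drive_tool", "arguments": {"motion": [[[0.001,0,0,0,0,0,1],[0.002,0,0,0,0,0,1]]]}}

```text
clock: 18.65
tool_pos: [0.5523, 0.1663, 0.0316]
eef_rot: [[0.974, 0.228, -0.0], [0.228, -0.974, 0.0], [0.0, -0.0, -1.0]]
force: [-2.2, 1.1, 0.4]
gripper_width: 0.0001
finger_force: 0.6
```

>>> {"name": "drive_tool", "arguments": {"motion": [[[0.001,0,0,0,0,0,1],[0.002,0,0,0,0,0,1]]]}}

```text
clock: 18.9
tool_pos: [0.5542, 0.1667, 0.0316]
eef_rot: [[0.974, 0.228, -0.0], [0.228, -0.974, 0.0], [-0.0, -0.0, -1.0]]
force: [0.4, 0.8, 0.1]
gripper_width: 0.0005
finger_force: 0.6
```

>>> {"name": "drive_tool", "arguments": {"motion": [[[0.001,0,0,0,0,0,1],[0.002,0,0,0,0,0,1]]]}}

```text
clock: 19.15
tool_pos: [0.556, 0.1672, 0.0317]
eef_rot: [[0.974, 0.228, -0.0], [0.228, -0.974, -0.0], [-0.0, -0.0, -1.0]]
force: [-3.2, 0.5, 1.5]
gripper_width: 0.0006
finger_force: 1.6
```

>>> {"name": "drive_tool", "arguments": {"motion": [[[0.0005,0,0,0,0,0,1],[0.001,0,0,0,0,0,1],[0.001,0,0,0,0,0,1]]]}}

```text
clock: 19.52
tool_pos: [0.5567, 0.1674, 0.0316]
eef_rot: [[0.974, 0.228, -0.001], [0.228, -0.974, -0.0], [-0.001, -0.0, -1.0]]
force: [-5.0, 1.0, 3.1]
gripper_width: 0.0003
finger_force: 2.4
```

>>> {"name": "drive_tool", "arguments": {"motion": [[[0.0005,0,0,0,0,0,1],[0.001,0,0,0,0,0,1],[0.001,0,0,0,0,0,1]]]}}

```text
clock: 19.9
tool_pos: [0.5573, 0.1675, 0.0316]
eef_rot: [[0.974, 0.228, -0.002], [0.228, -0.974, -0.0], [-0.002, -0.0, -1.0]]
force: [-6.8, -0.6, 4.6]
gripper_width: 0.0005
finger_force: 3.6
```

>>> {"name": "drive_tool", "arguments": {"motion": [[[0.001,0,0,0,0,0,1],[0.002,0,0,0,0,0,1],[0.002,0,0,0,0,0,1]]]}}

```text
clock: 20.27
tool_pos: [0.5586, 0.1678, 0.0316]
eef_rot: [[0.974, 0.228, -0.003], [0.228, -0.974, -0.001], [-0.003, -0.0, -1.0]]
force: [-11.7, -2.1, 8.1]
gripper_width: 0.0005
finger_force: 5.6
```

>>> {"name": "drive_tool", "arguments": {"motion": [[[0.001,0,0,0,0,0,1],[0.002,0,0,0,0,0,1],[0.002,0,0,0,0,0,1]]]}}

```text
clock: 20.65
tool_pos: [0.5598, 0.1681, 0.0316]
eef_rot: [[0.974, 0.228, -0.005], [0.228, -0.974, -0.001], [-0.005, -0.0, -1.0]]
force: [-15.7, -3.9, 11.9]
gripper_width: 0.0005
finger_force: 7.8
```

>>> {"name": "drive_tool", "arguments": {"motion": [[[0.0004,0,0,0,0,0,1],[0.0008,0,0,0,0,0,1],[0.0008,0,0,0,0,0,1],[0.0008,0,0,0,0,0,1]]]}}

```text
clock: 21.15
tool_pos: [0.5601, 0.1682, 0.0316]
eef_rot: [[0.974, 0.228, -0.006], [0.228, -0.974, -0.001], [-0.006, -0.0, -1.0]]
force: [-16.8, -3.1, 14.2]
gripper_width: 0.0006
finger_force: 9.1
```

>>> {"name": "drive_tool", "arguments": {"motion": [[[-0.003,0,0,0,0,0,1],[-0.008,0,0,0,0,0,1],[-0.018,0,0,0,0,0,1],[-0.03,0,0,0,0,0,1],[-0.04,0,-0.04,0,0,0,1],[-0.05,0,-0.09,0,0,0,1],[-0.05,0,-0.12,0,0,0,1],[-0.05,0,-0.12,0,0,0,1]]]}}

```text
clock: 22.15
tool_pos: [0.5146, 0.1574, 0.1536]
eef_rot: [[0.974, 0.228, 0.004], [0.228, -0.974, 0.001], [0.004, 0.0, -1.0]]
force: [-0.0, 0.0, -0.8]
gripper_width: 0.0002
finger_force: 0.0
```

```bash
python3 - <<'E'
from h import *
c=cap('wrist','w6'); w=pts(c); o=np.array([.5896,.1763]);th=np.deg2rad(13.16);ex=np.array([np.cos(th),np.sin(th)]);ey=np.array([-ex[1],ex[0]])
Q=np.stack([(w[...,:2]-o)@ex,(w[...,:2]-o)@ey,w[...,2]],-1)*1000; q=Q[:255,200:440].reshape(-1,3)
k=q[(q[:,2]>50)&(q[:,2]<76)&(abs(q[:,1])<25)&(q[:,0]>-60)]; j=k[k[:,2]>68]
print('block',k.min(0),k.max(0),'jaws',cv2.minAreaRect(j[:,:2].astype(np.float32)),np.median(j[:,2]), np.polyfit(j[:,0],j[:,2],1))
r=q[(q[:,2]>22)&(q[:,2]<29)&(q[:,1]>8)&(q[:,1]<45)&(abs(q[:,0])<50)]; print('rail y',r[:,1].min(),r[:,1].max())
cv2.imwrite('pics/v6.png',c['img'][...,::-1])
E
```

```text
block [-20.4517501  -16.01267894  50.01526695] [58.94032955 15.99206487 75.68048499] jaws ((5.209014892578125, 0.0517730712890625), (31.978384017944336, 51.384456634521484), 89.74861145019531) 73.21067689118361 [-3.78953120e-03  7.31602917e+01]
rail y 16.147220424367127 36.31748117024035
```

View pics/v6.png

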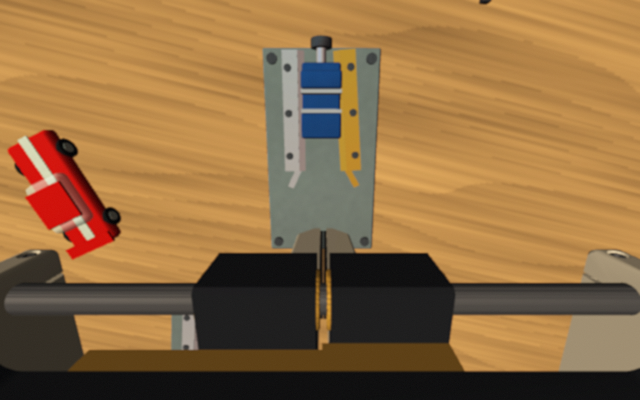

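The vice at (321,98) sits between the rails at x ≈ +9 mm, y ≈ 0, parallel within about 0.3° and level. The fingers are clear of it.

```bash
python3 -c "
from plant import env
print(env.sign_off())"
```

```text
the job is handed in; nothing more can be done
None
```

The vice head is wedged in the far bracket with a push of about 17 N, about 9 mm past the way point, centred and parallel, with the gripper clear; the job is handed in, but the sign-off gave no verdict and I did not measure the clamp force after letting go.

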